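Shut the balance's draught shield and tare

TASK

An empty beaker stands on the pan of the laboratory balance, ready for weighing. With the fingertips, push both open glass doors of the draught shield (the one on the balance's side and the one in its roof) fully shut without slamming them, and only then press the wide tare key right down and let it come up again. Do not press the small round power key, and leave the beaker and everything else on the table where it stands.

Things in the scene. Friction and masses are not known exactly. Their poses are not given: they have to be found in the camera images.
- balance: White laboratory balance, fixed, 310 (x) x 200 (y) mm, turned up to 15 degrees. Origin: on the table under its middle. Own x points from its front (flat key apron, z = 50 mm, own x -155 to -95) to its back, y to its left, z up. Grey-framed glass draught shield: own x -47 to 117, y -98 to 93, top z = 203 mm. A display between apron and shield stands up to z = 63 mm.
- side_door (a joint): Opening of the shield's right-hand (own -y) glass door, m: 0 = shut, up to 0.11. It slides along the balance's own x and shuts towards the front (own -x) against a stop at 0. About 1.2 N to slide, a little more at speed; stays where left. Slammed = faster than 0.4 m/s. Starts 0.05 to 0.095.
- side_pull (a point): Middle of the top edge of the side door's grey pull: an upright fin at the door's front edge, 8 mm thick (own x), reaching from the glass 30 mm out to own -y (this point is 16 mm from the glass) and 80 mm down from here. It moves with the door; shut, it is at own (-39, -114, 205) mm. Its rear face is the one to push; room is free behind it.
- top_door (a joint): Opening of the shield's glass roof door, m: 0 = shut, up to 0.11. It slides along the balance's own x and shuts towards the front (own -x) against a stop at 0. About 1.2 N to slide, a little more at speed; stays where left. Slammed = faster than 0.4 m/s. Starts 0.05 to 0.095.
- top_pull (a point): Middle of the top edge of the roof door's grey pull: an upright bar at the door's front edge, 8 mm thick (own x), 70 mm long (own y), standing 20 mm above the glass of the door, which lies level behind it at z = 202 mm; this point is at z = 222 mm. With the door shut it is at own (-32, 0, 222) mm.
- tare_key (a joint): How far the tare key is pressed, m: 0 = up, 0.005 = fully down; sprung, about 4.5 N to press it right down; it comes up by itself. A press counts from 0.003.
- tare_top (a point): Centre of the top of the tare key: a wide white bar, 20 mm (own x) x 66 mm (own y), 8 mm proud of the front apron, on its right-hand part, at own (-128, -45, 58) mm when up.
- power_key (a joint): How far the power key is pressed, m: 0 = up, 0.005 = fully down; not to be pressed.
- power_top (a point): Centre of the top of the power key: a small round white key, 16 mm across, 8 mm proud of the front apron, at its left end, own (-128, 80, 58) mm.
- beaker: Empty glass beaker, 50 mm across, 72 mm tall, standing on the steel pan inside the shield. Origin: centre of its underside, z = 69 mm. Stays there.
- pan_centre (a point): Centre of the top of the round steel pan (90 mm across), inside the shield.
- big_beaker: Bystander: glass beaker, 68 mm across, 95 mm tall, on the table at the balance's left. Origin: centre of its underside.
- low_beaker: Bystander: glass beaker, 60 mm across, 75 mm tall, on the table at the balance's left. Origin: centre of its underside.
- spray_bottle: Bystander: amber spray bottle, 48 mm across, 146 mm tall, on the table at the balance's right. Origin: centre of its underside.
- oil_bottle: Bystander: small amber bottle, 32 mm across, 75 mm tall, on the table at the balance's right. Origin: centre of its underside.
- cream_jar: Bystander: white jar, 74 mm across, 70 mm tall, on the table by the balance's front left. Origin: centre of its underside.
- mould_stack: Bystander: stack of silicone moulds, 78 mm across, 66 mm tall, on the table behind the balance's left. Origin: centre of its underside.
- scoop: Bystander: red plastic spoon, 130 mm long, lying on the table at the balance's right. Origin: about the middle of its length, on the table.
Mind the look-alikes: they are no part of the job. What is shaped like the beaker but pink or yellow is not meant.

How it is judged:
By the outcome, as a careful person would: the job done as asked, in the order asked, and still so for the second after the job is handed in, with the robot touching nothing.
It also fails if it takes over 61 s, if anything falls off the work surface, if the arm or the gripper's body presses on something with over 40 N, if the wrist force passes 120 N, or if a joint passes its speed limit or range.

ROBOT

A 6-joint arm with a two-finger parallel gripper is mounted at the origin on the work surface. World frame = base frame: x ahead of the robot, y to its left, z up, the work surface at z = 0. Lengths are in mm, angles in rad, forces in N, time in s.
With the tool pointing down it reaches from about 300 to 775 mm from the base axis. Payload 14.6 kg.
Tool frame: the origin (TCP) lies on the centre line of the jaws, within the pads' length; the fingertips stand 19 mm ahead of it and the grasp point (between the pads) is the TCP (bot.tip_reach is the distance from the TCP to the fingertips, in mm); y points along the fingers, x is the direction in which the jaws open and shut, and the axes are right-handed (so a half turn about y gives the same grasp; the last joint's range is limited). The gripper opens to 85 mm and grips with 20 to 120 N. Pads are 22 mm wide; open, the fingers measure 114 mm over their backs; the gripper's body (76 mm by 85 mm) begins 54 mm behind the grasp point. The pads swing forward as they close: fully open they stand 13 mm farther back than shut.
Start: joints at [1.06, 0.3, 1.521, -0, 1.321, -0.067], TCP at [236.152, 496.711, 250.281] pointing down, gripper open.
Joint ranges: [-3.03, 3.03], [-0.79, 2.21], [0.23, 2.52], [-1.04, 4.18], [0, 3.07], [-2.55, 2.55]. Speed limits (rad/s): [2.22, 2.22, 2.57, 3.14, 3.14, 3.14].

INTERFACE

Orientations are given as a unit quaternion [w, x, y, z].
In Python, from rig import bot gives the robot as it stands. Calls block until the motion is done:
- bot.move_to(position, orientation): joint-space move of the TCP to a pose.
- bot.servo_line(position, attitude=None, speed=150, until_force=None): straight line of the TCP; attitude=None keeps the orientation; speed is the mean speed in mm/s. With until_force (N) it stops when the force on the tool has changed by that much, and returns True; else False.
- bot.move_joints(angles): joint-space move.
- bot.move_gripper(opening, grip_force=None): finger opening in mm; grip_force is the grip in N (None keeps the last); returns when the fingers have stopped.
- bot.dwell(seconds).
- bot.ik(position, orientation): joint angles nearest the present ones, or None.
- bot.read_state(): the state.
- bot.read_camera(name): name is "scene" or "top" or "wrist"; returns a dict with "image" (480x640x3 uint8, blue, green, red), "depth" (480x640 float32, mm along the optical axis (not along the pixel's ray), 0 where there is no reading), "fovy" (degrees; the focal length in pixels is half the picture's height over the tangent of half this angle, whatever the lens; pixels are square), "cx", "cy" (the principal point, pixels), "k1" (the pictures are not rectified: a ray, as slopes to the right and down, at radius r is drawn at 1 + k1 r^2 times it, then the intrinsics apply), "eye" and "attitude" of the camera in the world; the wrist camera has in their place "mount" (4x4, takes a point from camera to tool coordinates, whose origin is the TCP and whose axes are the tool frame's). Camera axes: x right, y down, z forward; pixel columns grow to the right and rows downward; lengths in mm; the calibration is good to about 2 mm. A picture is of the moment at which its call begins: read the wrist's pose just before it.
A pose or a line that the arm cannot do raises bot.MotionError and nothing moves.
- bot.finish_job(): hands the job in, once; it reports no verdict.
The state is a dict: "clock": time; "joint_positions": joint angles; "qvel": joint speeds; "effort": joint torques, N m; "ee_pos": TCP position; "tool_rot": TCP orientation; "ft_force": force on the tool from outside, world axes, zero at the start; "moment": the same for the moment, N m; "grip_width": finger opening in mm.
Only numpy, scipy, OpenCV 4.12 (cv2) and the standard library are available. Lean on these libraries where they do the work, as an engineer would, in place of code of your own. Each camera call takes 0.05 s, during which the arm holds its last target. There are 200 camera calls.

## Working session

There is one attempt and no reset: what is moved stays moved. The work goes in short steps, each a Python script; the robot and the scene stay as the last script left them, time stands still between calls to the robot, and variables do not carry over. Pictures are saved under pics/ and viewed, about 8 in all and at most 12, crops included, and the job is handed in when it is done.

```bash
mkdir -p pics; ls
cat > h.py <<'E'
import numpy as np, cv2
from scipy.spatial.transform import Rotation as R
from rig import bot
def rot(q): return R.from_quat([q[1],q[2],q[3],q[0]]).as_matrix()
def quat(M):
    q=R.from_matrix(M).as_quat(); return [q[3],q[0],q[1],q[2]]
def ray(c,uv):
    f=240/np.tan(np.radians(c["fovy"])/2)
    K=np.array([[f,0,c["cx"]],[0,f,c["cy"]],[0,0,1]])
    p=cv2.undistortPoints(np.array(uv,float).reshape(-1,1,2),K,np.array([c["k1"],0,0,0,0.]))[:,0]
    return np.c_[p,np.ones(len(p))]
def pts(c,uv,z=None):
    "world points: on plane z, or by depth"
    d=ray(c,uv); M=rot(c["attitude"]); e=np.array(c["eye"]); w=d@M.T
    if z is None:
        s=np.array([c["depth"][int(v),int(u)] for u,v in uv])
    else: s=(z-e[2])/w[:,2]
    return e+w*s[:,None]
E
python3 - <<'E'
from h import *
import pickle
for n in("scene","top"):
    c=bot.read_camera(n); cv2.imwrite(f"pics/{n}.png",c["image"]); pickle.dump(c,open(n+".pkl","wb"))
    print(n,c["fovy"],c["cx"],c["cy"],c["k1"],c["eye"],rot(c["attitude"]).round(2).tolist())
print(bot.read_state(),bot.tip_reach)
E
```

```text
pics
scene 51.45751641090975 323.76463432485224 235.70407530911567 0.007291693150691154 [ 860.94649712 -225.96013884  949.7384089 ] [[0.63, 0.69, -0.35], [0.78, -0.57, 0.27], [-0.01, -0.44, -0.9]]
top 48.91786870609918 314.66480156197065 252.50326905075937 -0.10407430624617112 [ 386.70638052  -11.72654069 1031.55461735] [[0.0, -0.98, 0.19], [-1.0, 0.0, 0.02], [-0.02, -0.19, -0.98]]
{'clock': 0.1, 'joint_positions': array([ 1.06038801e+00,  3.00419516e-01,  1.52151390e+00,  6.86763761e-06,
        1.32068038e+00, -6.66130805e-02]), 'qvel': array([-0.00058683,  0.00065485, -0.00073284, -0.00061636, -0.00103404,
        0.00113106]), 'effort': array([-3.77990054e-04, -5.44368589e+01, -3.62370086e+01, -8.99411157e-05,
        2.99149382e-03, -1.92615340e-05]), 'ee_pos': array([236.07176189, 496.55700184, 249.77801615]), 'tool_rot': array([-0.59761156,  0.59795162,  0.37738118, -0.37801816]), 'ft_force': array([-0.02383423, -0.38855898,  0.26631546]), 'moment': array([-0.08724224,  0.01277366, -0.06002142]), 'grip_width': 85.4260528021897} 19.0
```

View pics/scene.png

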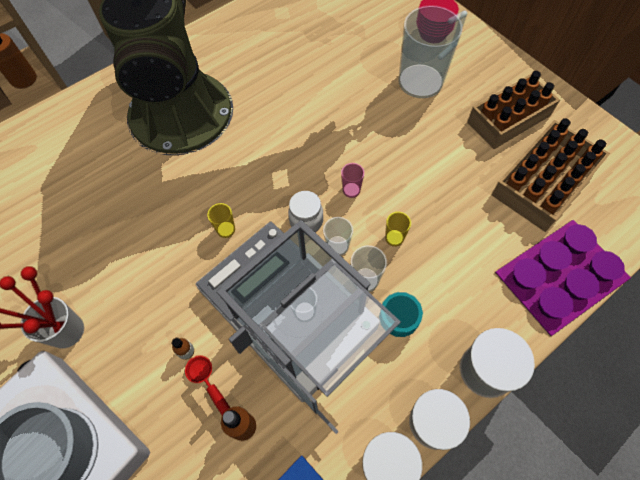

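View pics/top.png

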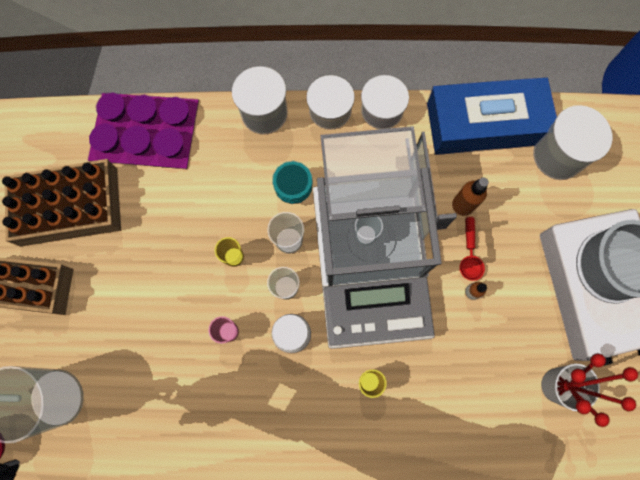

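The top view shows the balance at about (375,240). The tare key is the wide bar at (405,324) and the power key is the round one at (338,330), with two small square keys between them. The roof pull is at about (378,210) and the side pull at about (446,221). I'll confirm these in one enlarged crop.

Run:
```python
from h import *
import pickle
c=pickle.load(open("top.pkl","rb"))
cv2.imwrite("pics/crop1.png",cv2.resize(c["image"][120:355,310:500],None,fx=2.5,fy=2.5,interpolation=cv2.INTER_CUBIC))
P=pts(c,[(405,324),(338,330)],58); print(P.round(1), np.linalg.norm(P[0]-P[1]))
print("depth",pts(c,[(405,324),(338,330),(378,210),(446,221),(380,335)]).round(1))
```

```text
[[ 445.  -155.8   58. ]
 [ 434.2  -32.8   58. ]] 123.44567447818065
depth [[ 445.1 -155.9   56.9]
 [ 434.1  -32.8   60. ]
 [ 615.8  -94.   220. ]
 [ 607.7 -210.9  181.5]
 [ 425.4 -110.4   48.9]]
```

View pics/crop1.png

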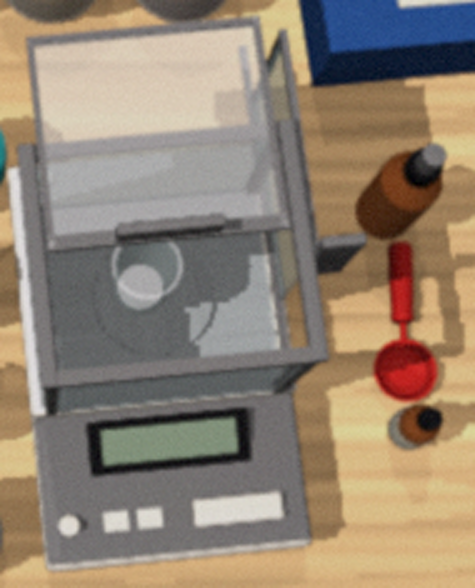

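The crop confirms it. The tare key is the wide bar at crop (238,508), the power key the round one at (69,525), the roof pull at (172,228) and the side fin at about (342,243). Next I compute the balance frame and start on the side door.

```bash
cat >> h.py <<'E'
# balance frame from the two keys (z=58)
import pickle
_c=pickle.load(open("top.pkl","rb"))
_T,_P=pts(_c,[(405.2,323.4),(337.6,330)],58)[:,:2]
yo=(_P-_T)/np.linalg.norm(_P-_T); xo=np.array([yo[1],-yo[0]])
O=(_T+_P)/2+128*xo-17.5*yo
def W(x,y,z): return np.r_[O+x*xo+y*yo,z]
def own(p): d=np.asarray(p)[:2]-O; return np.r_[d@xo,d@yo,p[2]]
def down(s=1):
    x=np.r_[s*xo,0]; y=np.array([0,0,-1.]); return quat(np.c_[x,y,np.cross(x,y)])
TR=bot.tip_reach
E
python3 - <<'E'
from h import *
print("O",O,"yaw",np.degrees(np.arctan2(xo[1],xo[0])))
for n,uv,z in(("top",(378.8,210.5),222),("side",(448,216),205),("spray",(468,207),0)):
    print(n,own(pts(_c,[uv],z)[0]).round(1))
for s in(1,-1):
  for p in (W(40,-118,300),W(40,-118,200),W(30,0,229),W(-128,-47,75)):
    j=bot.ik(p,down(s)); print(s,None if j is None else np.round(j,2))
# check with scene view: shield top front corners, z=203
c=pickle.load(open("scene.pkl","rb"))
print("tare via scene",own(pts(c,[(224,273)],58)[0]).round(1))
E
```

```text
O [569.23358113 -99.36309753] yaw 5.465461173369951Traceback (most recent call last):
  File "<stdin>", line 4, in <module>
NameError: name '_c' is not defined
```

```bash
sed -i 's/\b_c\b/topc/g' h.py
python3 - <<'E'
from h import *
for n,uv,z in(("top",(378.8,210.5),222),("side",(448,216),205),("spray",(468,207),0)):
    print(n,own(pts(topc,[uv],z)[0]).round(1))
for s in(1,-1):
  for p in (W(40,-118,300),W(40,-118,200),W(30,0,229),W(-128,-47,75)):
    j=bot.ik(p,down(s)); print(s,None if j is None else np.round(j,2))
c=pickle.load(open("scene.pkl","rb"))
print("tare via scene",own(pts(c,[(224,273)],58)[0]).round(1))
E
```

```text
top [ 45.4  -0.  222. ]
side [  30.1 -113.1  205. ]
spray [  95.4 -210.8    0. ]
1 [-0.39  0.52  1.1  -0.    1.52 -0.48]
1 [-0.39  0.58  1.24 -0.    1.32 -0.48]
1 [-0.22  0.44  1.38 -0.    1.32 -0.32]
1 [-0.42  0.37  1.89 -0.    0.88 -0.51]
-1 None
-1 None
-1 None
-1 None
tare via scene [-124.6  -46.6   58. ]
```

Run:
```python
from h import *
s=bot.read_state(); q0=s["tool_rot"]
bot.servo_line(s["ee_pos"]+[0,0,90],speed=200)
bot.move_gripper(0)
q=down()
bot.move_to(W(70,-118,330),q)
print("desc",bot.servo_line(W(70,-118,178+TR),speed=90,until_force=6))
f0=bot.read_state()["ft_force"]
print("push",bot.servo_line(W(-28,-118,178+TR),speed=50,until_force=7))
s=bot.read_state(); print(own(s["ee_pos"]).round(1),(s["ft_force"]-f0).round(1),s["clock"],s["grip_width"])
c=bot.read_camera("top"); cv2.imwrite("pics/p1.png",cv2.resize(c["image"][100:355,300:510],None,fx=2.3,fy=2.3))
```

```text
desc False
push True
[ -19.2 -118.1  197.1] [ 5.7 -0.2  1.1] 7.5667 -0.14772990468726713
```

View pics/p1.png

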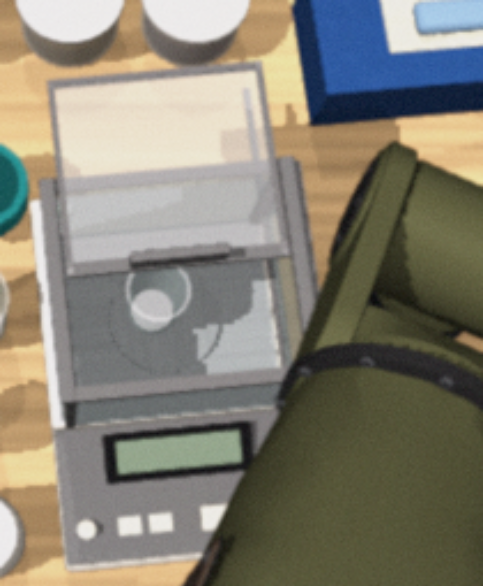

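The push stopped on force at TCP own x -19.2. The arm hides the fin in the picture, but a shut door predicts about -20. I'll push a little harder to confirm, then do the roof door.

Run:
```python
from h import *
s=bot.read_state(); 
print("push2",bot.servo_line(W(-26,-118,197),speed=20,until_force=8)); s=bot.read_state(); print(own(s["ee_pos"]).round(1),s["ft_force"].round(1))
bot.servo_line(W(8,-118,197),speed=80)
bot.servo_line(W(8,-118,285),speed=150)
bot.servo_line(W(82,0,270),speed=150)
print("desc",bot.servo_line(W(82,0,209+TR),speed=50,until_force=4)); print(own(bot.read_state()["ee_pos"]).round(1))
c=bot.read_camera("scene"); cv2.imwrite("pics/p2.png",cv2.resize(c["image"][170:450,150:450],None,fx=2,fy=2))
print(bot.read_state()["clock"])
```

```text
push2 True
[ -19.1 -118.1  197.1] [ 6.2 -0.1  1.6]
desc False
[ 82.1  -0.  228.4]
11.175
```

View pics/p2.png

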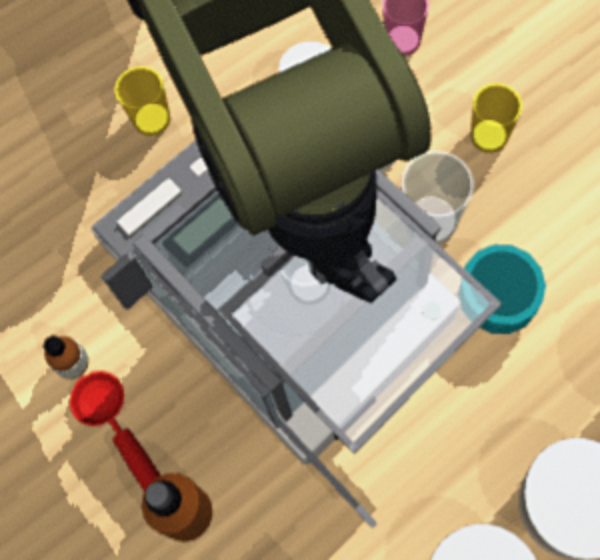

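The side fin is now at the front corner, crop (130,280), and the fingers are behind the roof bar without touching the glass. Next I push the roof door shut.

Run:
```python
from h import *
print("push",bot.servo_line(W(-22,0,209+TR),speed=50,until_force=7)); s=bot.read_state(); print(own(s["ee_pos"]).round(1),s["ft_force"].round(1))
print("push2",bot.servo_line(W(-22,0,209+TR),speed=20,until_force=8)); s=bot.read_state(); print(own(s["ee_pos"]).round(1),s["ft_force"].round(1))
bot.servo_line(W(10,0,209+TR),speed=80)
bot.servo_line(W(10,0,300),speed=150)
bot.move_to(W(-100,180,330),down())
for n in("top","scene"):
    c=bot.read_camera(n); pickle.dump(c,open(n+"2.pkl","wb")); cv2.imwrite(f"pics/{n}3.png",cv2.resize(c["image"][140:350,300:500] if n=="top" else c["image"][200:430,180:420],None,fx=2.5,fy=2.5))
print(bot.read_state()["clock"])
```

```text
push True
[-1.290e+01 -1.000e-01  2.281e+02] [ 8.3 -0.1 -0.9]
push2 True
[-12.8  -0.  228.2] [ 6.3 -0.7  0.2]
15.125
```

View pics/top3.png

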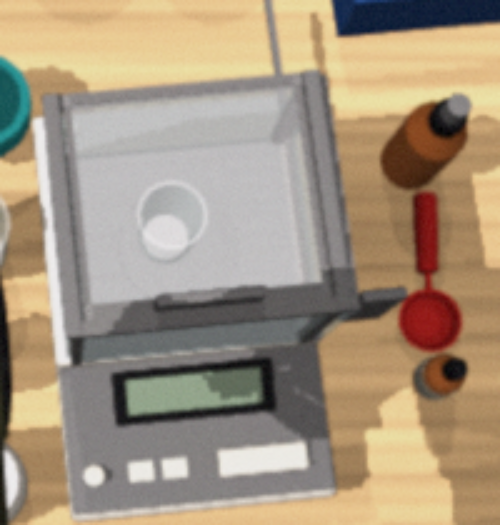

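View pics/scene3.png

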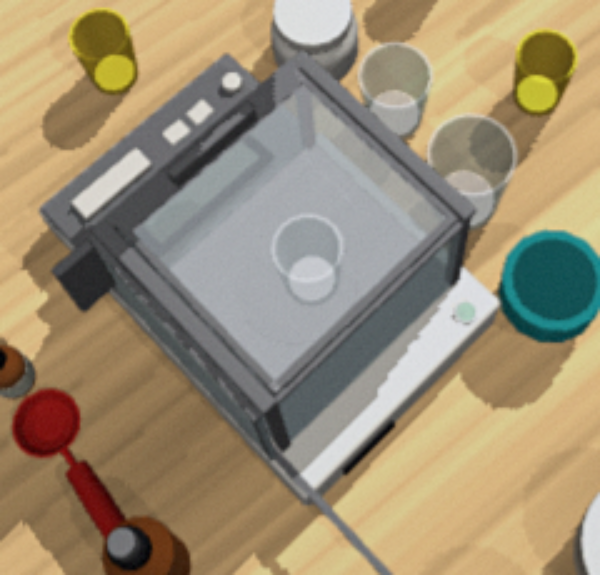

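Both doors are seen shut: the roof bar is on the front frame at crop (210,300) and the side fin at the front at (370,303). Beaker and bystanders look unmoved. Now I press the tare key.

Run:
```python
from h import *
bot.move_to(W(-130,-47,300),down())
print(bot.servo_line(W(-130,-47,68+TR),speed=100,until_force=8))
print(own(bot.read_state()["ee_pos"]).round(1)); f0=bot.read_state()["ft_force"]
for z in (57,55,53,52):
    r=bot.servo_line(W(-130,-47,z+TR),speed=12,until_force=15); s=bot.read_state()
    print(z,r,(own(s["ee_pos"])[2]-TR).round(2),(s["ft_force"]-f0).round(1))
    if r or (s["ft_force"]-f0)[2]>9: break
bot.dwell(.3); s=bot.read_state(); print((own(s["ee_pos"])[2]-TR).round(2),(s["ft_force"]-f0).round(1))
```

```text
False
[-129.9  -47.1   87.3]
57 False 57.06 [-1.1  0.1 -0. ]
55 False 55.05 [-1.5 -0.9  2.1]
53 False 53.06 [-1.6 -0.2  4.1]
52 False 52.7 [-5.7  1.9 16.1]
52.72 [-7.4  1.5 15.3]
```

The spring rose to 4.1 N, then the key bottomed hard at 16 N, so it is fully down. I'll release it, retreat and check.

Run:
```python
from h import *
bot.servo_line(W(-130,-47,75+TR),speed=40)
bot.servo_line(W(-130,-47,320),speed=150)
bot.move_to(W(-100,180,330),down()); bot.dwell(.3)
c=bot.read_camera("top"); cv2.imwrite("pics/end.png",cv2.resize(c["image"][90:400,200:510],None,fx=1.9,fy=1.9))
d=cv2.absdiff(cv2.medianBlur(c["image"],5),cv2.medianBlur(pickle.load(open("top2.pkl","rb"))["image"],5)).max(2)
ys,xs=np.where(d[90:400,315:510]>40); print("changed px",len(xs), (xs.min()+315,xs.max()+315,ys.min()+90,ys.max()+90) if len(xs) else "")
s=bot.read_state(); print(s["clock"],s["ft_force"].round(1))
for n,uv,z in(("top",(300+210/2.5,140+297/2.5),222),("side",(300+383/2.5,140+297/2.5),205)): print(n,own(pts(topc,[uv],z)[0]).round(1))
print("tare depth z",pts(c,[(405,323)])[0].round(1))
```

```text
changed px 2 (np.int64(502), np.int64(503), np.int64(247), np.int64(247))
24.225 [ 0.1 -0.6  0.4]
top [-32.9   1.  222. ]
side [ -40.7 -111.4  205. ]
tare depth z [ 446.8 -155.9   57.7]
```

View pics/end.png

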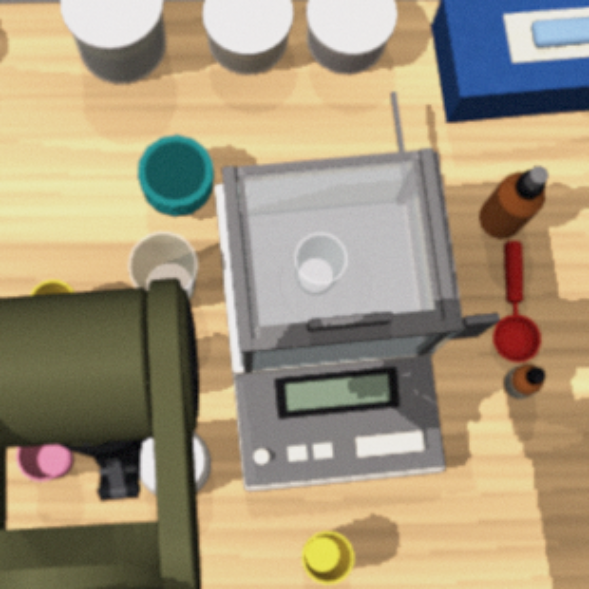

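The final view shows both doors shut, the tare key up, everything in its place and the arm clear.

```bash
python3 -c "
from rig import bot
print(bot.finish_job())"
```

```text
the job is handed in; nothing more can be done
None
```

I pushed the side door and then the roof door shut with the closed fingertips, moving at about 50 mm/s on average. Then I pressed the tare key right down, let it come up, and handed the job in at about 24 s of the 61 s allowed.

- **Doors:** A second, slower push moved neither door any further. In the pictures the roof pull measured own x -33 mm (shut is -32) and the side pull -41 mm (shut is -39), both within the calibration error.
- **Tare key:** The force rose to about 4 N along the spring, then jumped to 16 N at the bottom, so it was fully down. Afterwards its top measured z = 57.7 mm against 58 mm when up.
- **Other things:** The power key was not touched. Comparing the top view before and after the press showed no change around the balance, and the beaker and the visible bystanders stood where they were. The parked arm hid part of the left side in the last picture.
- **Disagreements:** The scene camera put the tare key about 3 mm off the top camera's reading, which did not matter for the press. No check failed.

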